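# Lay out an issue tray to its drawn template

## Robot

A 6-joint arm with a two-finger parallel gripper is mounted at the origin on the work surface. World frame = base frame: x ahead of the robot, y to its left, z up, the work surface at z = 0. Lengths are in m, angles in rad, forces in N, time in s.
With the tool pointing down it reaches from about 0.2 to 0.875 m from the base axis. Payload 3.4 kg.
Tool frame: the origin (TCP) lies between the finger pads; the fingertips stand 25 mm ahead of it and the grasp point (between the pads) lies 6 mm ahead of it (r.nose_length is the z of the fingertips in the tool frame, in m); z points along the fingers, y is the line along which they close (so a half turn about z gives the same grasp; the last joint's range is limited). The gripper opens to 94 mm and grips with 3 to 60 N. Pads are 16 mm wide; open, the fingers measure 119 mm over their backs; the gripper's body (75 mm by 177 mm) begins 78 mm behind the grasp point.
Start: joints at [-1.405, 0.276, 1.505, -0, 1.361, -0.121], TCP at [0.163, -0.552, 0.23] pointing down, gripper open.
Joint ranges: [-2.89, 2.89], [-0.75, 2.08], [0.22, 2.7], [-1.18, 4.32], [0.11, 2.71], [-2.7, 2.7]. Speed limits (rad/s): [2.57, 2.57, 3.14, 3.14, 3.14, 3.14].

## Interface

Orientations are given as a unit quaternion [w, x, y, z].
In Python, from plant import r, gripper_to, inverse_kinematics, vision, models, telemetry gives the robot as it stands. Calls block until the motion is done:
- r.move_to(position, orientation): joint-space move of the TCP to a pose.
- r.move_l(position, rot=None, vel=0.15, guard=None): straight line of the TCP; rot=None keeps the orientation; vel is the mean speed in m/s. With guard (N) it stops when the force on the tool has changed by that much, and returns True; else False.
- r.movej(angles): joint-space move.
- gripper_to(opening, f_grip=None): finger opening in m; f_grip is the grip in N (None keeps the last); returns when the fingers have stopped.
- r.hold(seconds).
- inverse_kinematics(position, orientation): joint angles nearest the present ones, or None.
- vision.snapshot(name): name is "scene" or "side" or "wrist"; returns the picture (480x640x3 uint8, red, green, blue); there is no depth.
- vision.get_calibration(name): a dict with "fx", "fy", "cx", "cy" (pixels), "position" and "orientation" of the camera in the world. Camera axes: x right, y down, z forward; pixel columns grow to the right and rows downward; lengths in m; the calibration is good to about 2 mm. A picture is of the moment at which its call begins: read the wrist's pose just before it. get_calibration takes no time and is no camera call; for the wrist camera it gives the pose at the moment of the call.
A pose or a line that the arm cannot do raises r.PlanningError and nothing moves.
- r.sign_off(): hands the job in; it is judged then, once.
Trained networks look in the newest picture that a camera, given by its name, has taken for a name from the list of things; names that differ only in an ending like _2 or _b are one class to them, and where a whole thing is asked for, a point or a joint stands for the part that bears it (a point fixed in the world has none). Each returns a list of dicts, best first, with "score" (0 to 1); they miss things now and then, are a little off and sometimes report something else, mostly with a low value. They report only what shows in the picture. A call takes as long as a camera call. They do not tell look-alikes from the thing itself.
- models.boxes_of(thing, camera): "at" ([x, y, z] in m, in world coordinates, good to about 4 mm: the middle of the surface that is visible of it).
- models.regions_of(thing, camera): "pixels" (480x640 bool, what is visible of it).
- models.mark_of(thing, camera): "at" ([x, y, z] in m, in world coordinates, good to about 4 mm: a listed point, or the origin of a listed thing).
Readings, each from a call of its own:
- telemetry.current_t(): time.
- telemetry.current_joints(): joint angles.
- telemetry.current_dq(): joint speeds.
- telemetry.current_joint_efforts(): joint torques, N m.
- telemetry.current_ee_pos(): TCP position.
- telemetry.current_tool_rot(): TCP orientation.
- telemetry.current_wrist_force(): force on the tool from outside, world axes, zero at the start.
- telemetry.current_torque(): the same for the moment, N m.
- telemetry.current_opening(): finger opening in m.
- telemetry.current_finger_force(): force on a finger pad.
Only numpy, scipy, OpenCV 4.12 (cv2) and the standard library are available. Lean on these libraries where they do the work, as an engineer would, in place of code of your own. Each camera call takes 0.05 s, during which the arm holds its last target. There are 200 camera calls.

## Task

Make up the issue tray: set the spray can upright, the open-ended spanner and the pipe elbow each flat on its own drawn outline in the tray, the spanner and elbow turned the way they are drawn. Set each piece down gently without dropping it, and leave the red bin, the carton and the tape roll where they are.

Things in the scene. Friction and masses are not known exactly. Their poses are not given: they have to be found in the camera images.
- tray: Fixed shallow kit tray, white floor and thin aluminium rim, 240 (x) x 400 (y) x 10 mm high. Origin: centre of its underside. Floor 4 mm thick (inner floor at z = 4 mm), so the 4 mm wide rim stands 6 mm over it. Three outlines are drawn on the floor, in three spots 120 mm apart along the tray's y; which outline is in which spot varies, and so does their turn.
- can_center (a point): Small upright spray can: plain aluminium body with a paper band, diameter 52 mm up to 72 mm high, then a shoulder and a black cap 30 mm across; 98 mm high overall, about 150 g. Point on its axis, half-way up (49 mm above its underside). z is up along its axis.
- can_mark: Black circle, 60 mm across, drawn on the tray floor: the spray can's spot. Origin at its centre, on the floor's surface.
- spanner_center (a point): Steel open-ended spanner lying flat, 160 mm long, 14 mm thick, 200 to 420 g; straight handle 20 mm wide, fork-shaped head 38 mm wide. Point on its centre line at its centre of mass, half-way up (7 mm): the head's open tips lie 73 mm away at +x, the handle's end 87 mm away at -x; the handle is plain and 20 mm wide from x = -87 to +23 mm. x points along it towards the jaw, z up.
- spanner_jaw (a point): Point in the jaw opening of the spanner, 60 mm from spanner_center along its +x, half-way up.
- spanner_mark: Spanner outline drawn in black on the tray floor, 3 mm larger all round than the spanner. Origin on the floor where spanner_center must lie; x points along it to the drawn jaw.
- spanner_mark_jaw (a point): Point in the jaw of the drawn spanner, 60 mm from spanner_mark along its +x.
- elbow_center (a point): Brass 90 degree pipe elbow lying flat: two equal round legs 32 mm in diameter whose axes meet at the corner and run 52 mm from it; 32 mm high, 125 to 250 g. Point on its line of symmetry between the legs, 25.5 mm from the corner, half-way up (16 mm). x points from the corner to the open side along the line of symmetry; the legs run from the corner at +45 and -45 degrees to x. z is up.
- elbow_corner (a point): Corner of the elbow where the axes of its legs meet, 25.5 mm from elbow_center along its -x, half-way up.
- elbow_mark: L-shaped elbow outline drawn in black on the tray floor, 3 mm larger all round than the elbow. Origin on the floor where elbow_center must lie; x points from the drawn corner to the open side of the L.
- elbow_mark_corner (a point): Corner of the drawn elbow (where its leg axes meet), 25.5 mm from elbow_mark along its -x.
- red_bin: Bystander: red hopper-front stock bin, 200 x 140 x 120 mm, standing to the left of the work. Origin: centre of its underside. Leave it.
- carton: Bystander: cardboard carton, 80 x 120 x 50 mm, to the right of the tray. Origin: centre of its underside. Leave it.
- tape_roll: Bystander: roll of grey tape lying flat, 100 mm in diameter, 25 mm high, beyond and to the left of the pieces. Origin: centre of its underside. Leave it.
Things that resemble listed ones, but are neither listed nor needed, are in the scene too. Of the things that look like the part that bears elbow_center, take the one that is farthest to the robot's left at the start. Of the things like the part that bears spanner_center, leave any that is blue; of the rest the larger one is meant.

How it is judged:
At the end, for the whole second after the job is handed in: Each piece released and at rest on the tray floor (height within 4 mm, tilt under 0.1 rad), centre within 12 mm of its outline's; spanner and elbow within 0.2 rad of the drawn direction, jaw and corner within 22 mm of the drawn jaw and corner (horizontal distance between can_center and can_mark below 0.012 m and angle between each of can_center, spanner_center, elbow_center's own z axis and vertical below 0.1 rad and linear speed of each of can, spanner, elbow below 0.02 m/s and horizontal distance between spanner_center and spanner_mark below 0.012 m and horizontal distance between elbow_center and elbow_mark below 0.012 m and height (world z) of can_center between 0.049 and 0.057 m and height (world z) of spanner_center between 0.007 and 0.015 m and height (world z) of elbow_center between 0.016 and 0.024 m and angle between the x axis of spanner_center and the x axis of spanner_mark, either way round below 0.2 rad and horizontal distance between spanner_jaw and spanner_mark_jaw below 0.022 m and angle between the x axis of elbow_center and the x axis of elbow_mark, either way round below 0.2 rad and horizontal distance between elbow_corner and elbow_mark_corner below 0.022 m); the robot touches nothing.
It fails at once if the can is dropped or knocked flying (faster than 0.7 m/s with no finger on it) (linear speed of can above 0.7 m/s and contact force between can and the fingers below 0.05 N).
It fails at once if the spanner is dropped or knocked flying (faster than 0.7 m/s with no finger on it) (linear speed of spanner above 0.7 m/s and contact force between spanner and the fingers below 0.05 N).
It fails at once if the elbow is dropped or knocked flying (faster than 0.7 m/s with no finger on it) (linear speed of elbow above 0.7 m/s and contact force between elbow and the fingers below 0.05 N).
It fails at once if the red bin, carton or tape roll is shifted by more than 30 mm (distance of any of red_bin, carton, tape_roll from where it was at the start of the episode above 0.03 m).
It also fails if it takes over 72 s, if anything falls off the work surface, if the arm or the gripper's body presses on something with over 40 N, if the wrist force passes 120 N, or if a joint passes its speed limit or range.

## Working session

There is one attempt and no reset: what is moved stays moved. The work goes in short steps, each a Python script; the robot and the scene stay as the last script left them, time stands still between calls to the robot, and variables do not carry over. Pictures are saved under pics/ and viewed, at most 10 in all, crops included, and the job is handed in when it is done.

```bash
ls; mkdir -p pics
python3 - <<'E'
from plant import r, gripper_to, inverse_kinematics, vision, models, telemetry
import cv2,numpy as np
for c in("scene","side"):
    im=vision.snapshot(c); cv2.imwrite(f"pics/{c}0.png",im[:,:,::-1])
    k=vision.get_calibration(c); print(c,{a:np.round(b,3).tolist() for a,b in k.items()})
    for t in("can_center","can_mark","spanner_center","spanner_jaw","spanner_mark","spanner_mark_jaw","elbow_center","elbow_corner","elbow_mark","elbow_mark_corner","tray","red_bin","carton","tape_roll"):
        print(t,[(round(d["score"],2),np.round(d["at"],3).tolist()) for d in models.mark_of(t,c)])
print(telemetry.current_t())
E
```

```text
pics
scene {'fx': 618.022, 'fy': 618.022, 'cx': 314.407, 'cy': 240.198, 'position': [1.79, -0.239, 1.118], 'orientation': [-0.323, 0.692, 0.586, -0.271]}
can_center [(0.6, [0.47, 0.172, 0.052])]
can_mark [(0.63, [0.518, -0.305, 0.002])]
spanner_center [(0.87, [0.794, -0.223, 0.007]), (0.64, [0.787, 0.078, 0.007]), (0.56, [0.63, 0.18, 0.008])]
spanner_jaw [(0.97, [0.576, 0.203, 0.008]), (0.64, [0.789, 0.036, 0.002]), (0.63, [0.849, -0.216, 0.008]), (0.45, [0.515, -0.313, 0.0]), (0.42, [0.447, 0.337, 0.016])]
spanner_mark [(0.63, [0.473, -0.078, 0.007])]
spanner_mark_jaw [(0.44, [0.528, -0.054, 0.003])]
elbow_center [(0.84, [0.795, 0.25, 0.015]), (0.75, [0.443, 0.338, 0.016]), (0.69, [0.518, -0.311, 0.002])]
elbow_corner [(0.87, [0.424, 0.328, 0.016]), (0.6, [0.499, -0.197, -0.005]), (0.52, [0.353, 0.226, 0.019])]
elbow_mark [(0.62, [0.502, -0.193, -0.0])]
elbow_mark_corner [(0.5, [0.476, -0.187, 0.001]), (0.19, [0.574, 0.201, 0.006])]
tray [(0.97, [0.5, -0.197, 0.001])]
red_bin [(0.96, [0.393, 0.546, -0.002]), (0.5, [0.575, 0.203, 0.009]), (0.38, [0.476, -0.076, 0.009])]
carton [(0.83
[... 534 characters left out ...]
, 0.006]), (0.62, [0.79, 0.034, 0.003])]
spanner_mark [(0.66, [0.474, -0.076, -0.001])]
spanner_mark_jaw [(0.68, [0.498, -0.194, 0.002]), (0.61, [0.645, 0.445, -0.001]), (0.47, [0.53, -0.053, 0.005])]
elbow_center [(0.86, [0.33, 0.228, 0.018]), (0.83, [0.792, 0.246, 0.013]), (0.57, [0.445, 0.334, 0.014]), (0.16, [0.53, -0.054, 0.007])]
elbow_corner [(0.89, [0.353, 0.231, 0.018]), (0.7, [0.422, 0.325, 0.015]), (0.51, [0.808, 0.272, 0.014])]
elbow_mark [(0.59, [0.499, -0.192, 0.005])]
elbow_mark_corner [(0.66, [0.481, -0.184, 0.006])]
tray [(0.64, [0.5, -0.192, 0.001])]
red_bin [(0.88, [0.395, 0.554, 0.002])]
carton [(0.19, [0.471, 0.171, 0.048])]
tape_roll [(0.56, [0.646, 0.446, -0.004])]
1.5
```

View pics/scene0.png

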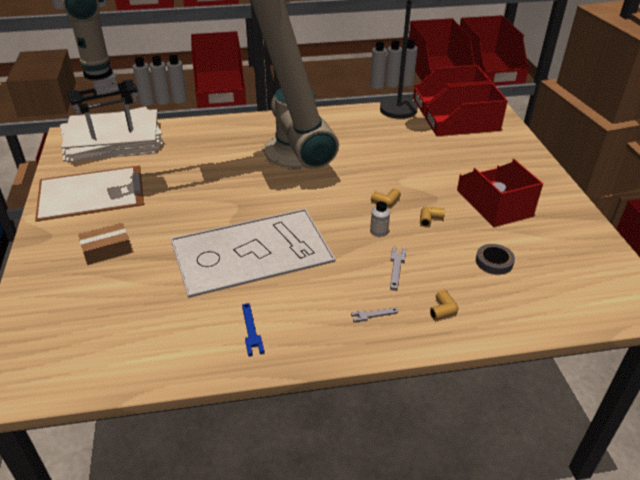

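View pics/side0.png

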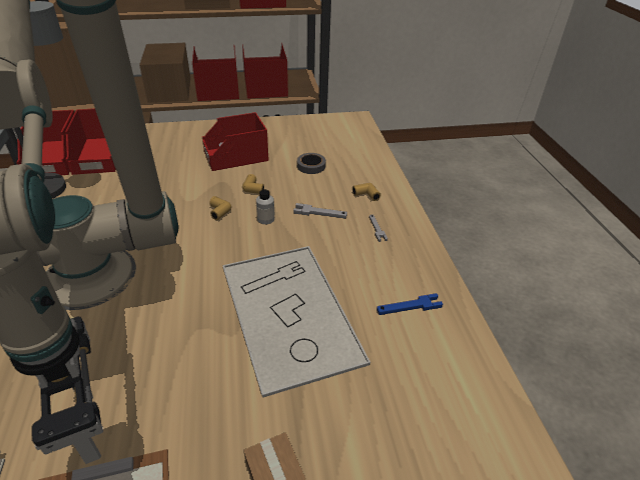

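The scene picture shows the can at (380,220), the larger grey spanner at (397,268), and the elbow farthest to the robot's left at (431,215). The tray shows the circle at (207,259), the elbow outline at (252,249) and the spanner outline at (294,240). The side picture agrees. Next I'll refine with the wrist camera from close up.

```bash
cat > h.py <<'E'
from plant import r, gripper_to, inverse_kinematics, vision, models, telemetry
import cv2,numpy as np
from scipy.spatial.transform import Rotation as R
def quat(deg):   # tool down, closing line at angle deg in the world
    c,s=np.cos(np.radians(deg)),np.sin(np.radians(deg))
    q=R.from_matrix(np.array([[-s,c,0],[c,s,0],[0,0,-1.]])).as_quat()
    return np.roll(q,1)
def look(things,name,near,tol=.04):
    im=vision.snapshot("wrist"); cv2.imwrite(f"pics/{name}.png",im[:,:,::-1])
    for t in things:
        print(t,[(round(d["score"],2),np.round(d["at"],4).tolist()) for d in models.mark_of(t,"wrist") if d["score"]>.3])
    print("t",telemetry.current_t())
E
python3 - <<'E'
from h import *
print("now closing",R.from_quat(np.roll(telemetry.current_tool_rot(),-1)).as_matrix()[:,1])
k=vision.get_calibration("wrist");print(k["position"],k["fx"],R.from_quat(np.roll(k["orientation"],-1)).as_matrix()[:,2])
for d in(90,-90):
    print(d,inverse_kinematics([.46,-.19,.42],quat(d)))
ps={"sp pick":(.628,.182,(68,-112)),"sp place":(.474,-.077,(113,-67)),"el pick":(.435,.359,(-21,159)),"el place":(.508,-.17,(-62,118)),"can":(.47,.172,(0,180,45,90,-90)),"canp":(.516,-.311,(0,180,90,-90))}
for n,(x,y,a) in ps.items():
    for d in a:
        q=inverse_kinematics([x,y,.03],quat(d)); print(n,d,None if q is None else np.round(q,2))
E
```

```text
now closing [ 2.82905197e-01 -9.59147872e-01  9.08361615e-05]
[ 0.23909658 -0.52872592  0.38508786] 418.0186234033767 [-0.2622363  -0.0778122  -0.96186142]
90 [-5.31598755e-01  1.08229392e-01  1.26714412e+00 -4.44089210e-16
  1.76621914e+00 -2.10239508e+00]
-90 [-5.31598755e-01  1.08229392e-01  1.26714412e+00 -4.44089210e-16
  1.76621914e+00  1.03919757e+00]
sp pick 68 [ 0.18  0.55  1.59 -0.    1.   -1.01]
sp pick -112 [ 0.18  0.55  1.59 -0.    1.    2.13]
sp place 113 [-0.31  0.34  1.99 -0.    0.81 -2.28]
sp place -67 [-0.31  0.34  1.99 -0.    0.81  0.86]
el pick -21 [ 0.57  0.44  1.81 -0.    0.89  0.93]
el pick 159 [ 0.57  0.44  1.81 -0.    0.89 -2.21]
el place -62 [-0.45  0.41  1.87 -0.    0.86  0.63]
el place 118 [-0.45  0.41  1.87 -0.    0.86 -2.51]
can 0 [ 0.21  0.37  1.95 -0.    0.83  0.21]
can 180 None
can 45 [ 0.21  0.37  1.95 -0.    0.83 -0.57]
can 90 [ 0.21  0.37  1.95 -0.    0.83 -1.36]
can -90 [ 0.21  0.37  1.95 -0.    0.83  1.78]
canp 0 [-0.66  0.49  1.72 -0.    0.94 -0.66]
canp 180 [-0.66  0.49  1.72 -0.    0.94  2.48]
canp 90 [-0.66  0.49  1.72 -0.    0.94 -2.23]
canp -90 [-0.66  0.49  1.72 -0.    0.94  0.91]
```

Run:
```python
from h import *
M=["can_mark","spanner_mark","spanner_mark_jaw","elbow_mark","elbow_mark_corner","tray"]
r.move_to([.46,-.19,.33],quat(-90)); look(M,"w_tray",0)
r.move_to([.52,.22,.36],quat(-45)); look(["can_center","spanner_center","spanner_jaw","elbow_center","elbow_corner"],"w_pcs",0)
cv2.imwrite("pics/both.png",cv2.resize(np.hstack([cv2.imread("pics/w_tray.png"),cv2.imread("pics/w_pcs.png")]),(800,300)))
```

```text
can_mark []
spanner_mark [(0.72, [0.4726, -0.0777, 0.0059])]
spanner_mark_jaw [(0.62, [0.5291, -0.0561, 0.0056])]
elbow_mark [(0.82, [0.5011, -0.1962, 0.0036])]
elbow_mark_corner [(0.77, [0.477, -0.1895, 0.005])]
tray [(0.63, [0.4954, -0.1902, -0.0006])]
t 3.5917
can_center [(0.77, [0.4713, 0.1719, 0.0494])]
spanner_center [(0.83, [0.7842, 0.0772, 0.0023]), (0.65, [0.4722, -0.0786, 0.0051]), (0.56, [0.6295, 0.1799, 0.0071])]
spanner_jaw [(0.92, [0.573, 0.2027, 0.0043]), (0.83, [0.7864, 0.0317, 0.007])]
elbow_center [(0.62, [0.4454, 0.3333, 0.0157]), (0.59, [0.3292, 0.2276, 0.0185])]
elbow_corner [(0.96, [0.3588, 0.2327, 0.0133]), (0.75, [0.4241, 0.3275, 0.0096])]
t 5.425
```

View pics/both.png

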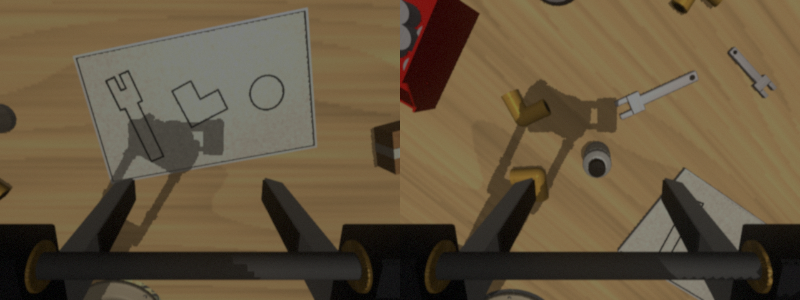

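Wrist views: on the left, the outlines are spanner (135,115), elbow (200,103) and circle (266,92). On the right, the target elbow is at (520,105), the spanner at (655,95) and the can at (597,160). I'll rectify the tray view to fit the elbow and circle outlines.

Run:
```python
from h import *
k=vision.get_calibration("wrist")
rot=lambda q:R.from_quat(np.roll(q,-1)).as_matrix()
Rt,pt=rot(telemetry.current_tool_rot()),np.array(telemetry.current_ee_pos())
Rc,pc=Rt.T@rot(k["orientation"]),Rt.T@(np.array(k["position"])-pt)
Rt=rot(quat(-90)); Rw=Rt@Rc; pw=Rt@pc+[.46,-.19,.33]
K=np.array([[k["fx"],0,k["cx"]],[0,k["fy"],k["cy"]],[0,0,1]])
s=.0005; x0,y0=.36,-.42   # top view pixel (u,v) -> x=x0+v*s, y=y0+u*s
A=np.array([[0,s,x0],[s,0,y0],[0,0,.004]])-np.outer(pw,[0,0,1])
H=K@Rw.T@A
g=cv2.warpPerspective(cv2.imread("pics/w_tray.png",0),H,(900,560),flags=cv2.WARP_INVERSE_MAP|cv2.INTER_LINEAR)
b=cv2.adaptiveThreshold(g,255,cv2.ADAPTIVE_THRESH_MEAN_C,cv2.THRESH_BINARY_INV,31,12)
cs,hi=cv2.findContours(b,cv2.RETR_CCOMP,cv2.CHAIN_APPROX_NONE)
out=cv2.cvtColor(g,cv2.COLOR_GRAY2BGR)
for i,c in enumerate(cs):
    a=cv2.contourArea(c)*s*s*1e6
    if a<1500 or a>12000 or hi[0][i][3]>=0: continue
    m=np.zeros_like(g); cv2.drawContours(m,[c],-1,1,-1); cv2.drawContours(out,[c],-1,(0,0,255),1)
    p=np.argwhere(m)*s+[x0,y0]; w,V=np.linalg.eigh(np.cov(p.T))
    ce=p.mean(0); print(round(a),"centroid",ce.round(4),"std",np.sqrt(w).round(4),"minor deg",np.degrees(np.arctan2(V[1,0],V[0,0])).round(1),"major",np.degrees(np.arctan2(V[1,1],V[0,1])).round(1))
cv2.imwrite("pics/top.png",out[:,:800])
```

```text
3149 centroid [ 0.515  -0.3122] std [0.0159 0.016 ] minor deg -62.2 major -152.2
4700 centroid [ 0.4946 -0.1898] std [0.0176 0.0247] minor deg 162.7 major 72.7
5849 centroid [ 0.4749 -0.0748] std [0.0115 0.0492] minor deg -67.1 major -157.1
```

```bash
cat >> h.py <<'E'
def pick(x,y,z,a,op,f,up=.2):
    gripper_to(op); r.move_to([x,y,up],quat(a)); r.move_l([x,y,z+.04],vel=.15)
    hit=r.move_l([x,y,z],vel=.06,guard=8); print("pick hit",hit,telemetry.current_ee_pos())
    gripper_to(0,f); print("open",telemetry.current_opening(),telemetry.current_finger_force())
    r.move_l([x,y,z+.03],vel=.06); r.move_l([x,y,up],vel=.15); print("lifted",telemetry.current_opening(),telemetry.current_wrist_force())
def place(x,y,z,a,op,up=.2):
    r.move_to([x,y,up],quat(a)); r.move_l([x,y,z+.03],vel=.15); r.move_l([x,y,z+.008],vel=.05); r.hold(.2)
    hit=r.move_l([x,y,z-.003],vel=.02,guard=4); print("place hit",hit,np.round(telemetry.current_ee_pos(),4))
    r.hold(.2); gripper_to(op); r.hold(.2); r.move_l([x,y,z+.05],vel=.08); r.move_l([x,y,up],vel=.2); print("t",telemetry.current_t())
E
python3 - <<'E'
from h import *
pick(.629,.1815,.028,68,.06,30)
place(.4733,-.0772,.032,-67.1,.045)
r.move_to([.41,-.10,.3],quat(-90)); look(["spanner_center","spanner_jaw"],"w_sp",0)
E
```

```text
pick hit False [0.62920053 0.18153839 0.02804564]
open 0.01975258611103577 29.91766333580017
lifted 0.019844270610899627 [ 0.31661222  0.1464769  -4.11186207]
place hit True [ 0.4733 -0.0773  0.0319]
t 18.6917
spanner_center [(0.78, [0.4771, -0.0794, 0.0068])]
spanner_jaw [(0.82, [0.5285, -0.0533, 0.0111])]
t 19.3917
```

View pics/w_sp.png

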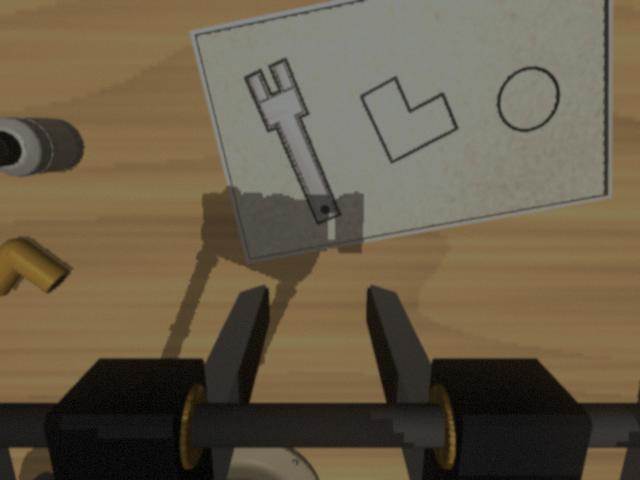

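The spanner sits squarely inside its outline, from (245,60) to (340,222). Next is the elbow, then the can.

Run:
```python
from h import *
pick(.4354,.3576,.030,-23,.056,40)
place(.5076,-.1696,.034,-62.3,.05)
r.move_to([.41,-.17,.3],quat(-90)); look(["elbow_center","elbow_corner","spanner_center","can_mark"],"w_el",0)
```

```text
pick hit False [0.43555989 0.35770864 0.02998179]
open 0.03127235316278958 39.76983904838562
lifted 0.031232005523721372 [ 0.46049241  0.29905174 -1.36792965]
place hit True [ 0.5078 -0.1696  0.0342]
t 32.2583
elbow_center [(0.81, [0.501, -0.196, 0.0172])]
elbow_corner [(0.92, [0.4803, -0.1825, 0.0163]), (0.68, [0.5035, -0.1932, 0.0186])]
spanner_center [(0.81, [0.4746, -0.076, 0.0117])]
can_mark [(0.51, [0.5018, -0.1961, 0.0008])]
t 33.125
```

View pics/w_el.png

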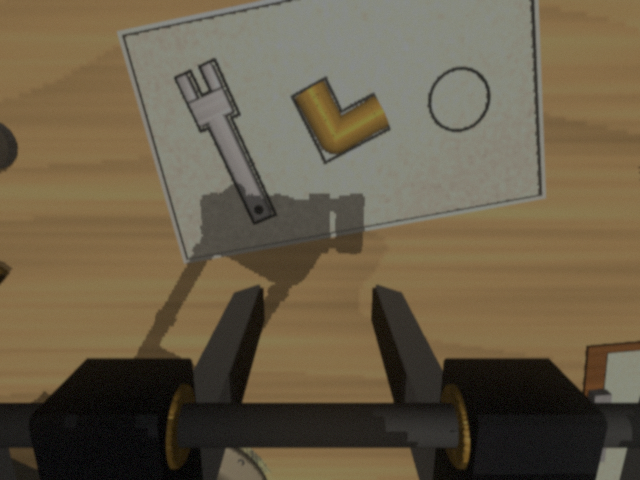

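The elbow fills its outline around (340,115), with the corner at (328,155), and the spanner is undisturbed. Next is the can.

Run:
```python
from h import *
pick(.4705,.1715,.050,0,.088,25)
place(.5155,-.312,.054,0,.085)
r.move_to([.41,-.22,.33],quat(-90)); look(["can_center","elbow_center","elbow_corner","spanner_center","spanner_jaw"],"w_can",0)
im=vision.snapshot("side"); cv2.imwrite("pics/side1.png",im[:,:,::-1])
for t in("can_center","red_bin","tape_roll","carton"): print(t,[(round(d["score"],2),np.round(d["at"],3).tolist()) for d in models.mark_of(t,"side")])
a=cv2.imread("pics/w_can.png");cv2.imwrite("pics/both2.png",cv2.resize(np.hstack([a,im[:,:,::-1]]),(800,300)))
```

```text
pick hit False [0.4706849  0.17155417 0.04998927]
open 0.05134049886723888 25.000321139814332
lifted 0.05201349437140461 [-0.22740776  0.96291738 -2.28076341]
place hit True [ 0.5156 -0.312   0.054 ]
t 45.6167
can_center [(0.74, [0.5196, -0.3126, 0.0568]), (0.52, [0.4303, -0.5817, 0.0053])]
elbow_center [(0.74, [0.5031, -0.1965, 0.0168])]
elbow_corner [(0.88, [0.4776, -0.1831, 0.0162])]
spanner_center [(0.78, [0.4736, -0.0779, 0.0134])]
spanner_jaw [(0.73, [0.53, -0.0524, 0.0067])]
t 47.3333
can_center [(0.83, [0.515, -0.311, 0.053])]
red_bin [(0.34, [0.476, -0.074, 0.013])]
tape_roll [(0.91, [0.649, 0.447, 0.003])]
carton []
```

View pics/both2.png

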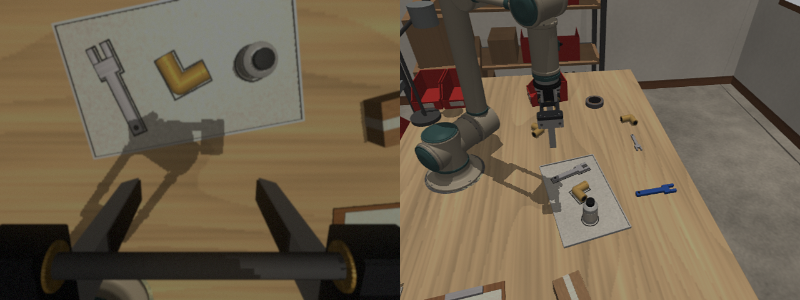

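All three pieces rest on their outlines: spanner (115,90), elbow (183,75), and the can standing upright at (256,62). The bystanders look undisturbed.

```bash
python3 -c "
from plant import r
print(r.sign_off())"
```

```text
the job is handed in; nothing more can be done
None
```

The issue tray is made up and handed in at about 47 s: the can, spanner and elbow each rest on their own outlines within a few millimetres by the last camera check, and the bin, carton and tape roll were left alone (the sign-off returned no verdict).

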